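# Take down the stack under the sink

## Robot

A 6-joint arm with a two-finger parallel gripper is mounted at the origin on the work surface. World frame = base frame: x ahead of the robot, y to its left, z up, the work surface at z = 0. Lengths are in m, angles in rad, forces in N, time in s.
With the tool pointing down it reaches from about 0.225 to 0.875 m from the base axis. Payload 3.4 kg.
Tool frame: the origin (TCP) lies midway between the tips of the shut fingers; the grasp point (between the pads) lies 19 mm behind it (manip.pinch_z is the distance from the TCP to the grasp point, in m); z points along the fingers, y is the line along which they close (so a half turn about z gives the same grasp; the last joint's range is limited). The gripper opens to 85 mm and grips with 20 to 120 N. Pads are 22 mm wide; open, the fingers measure 114 mm over their backs; the gripper's body (76 mm by 85 mm) begins 54 mm behind the grasp point. The pads swing forward as they close: fully open they stand 13 mm farther back than shut.
Start: joints at [-1.341, 0.276, 1.505, -0, 1.361, -0.121], TCP at [0.198, -0.54, 0.231] pointing down, gripper open.
Joint ranges: [-2.89, 2.89], [-0.75, 2.08], [0.22, 2.7], [-1.18, 4.32], [0.11, 2.71], [-2.7, 2.7]. Speed limits (rad/s): [2.57, 2.57, 3.14, 3.14, 3.14, 3.14].

## Interface

Orientations are given as a unit quaternion [w, x, y, z].
In Python, from rig import manip gives the robot as it stands.
- The arm moves only by the tool carry_out, never from a script. Its arguments are lists of equal length, an entry for each row: "delta_pos": the shift along the tool's x, y, z scaled (see below), a list of three; "turn": the turn, a rotation vector about the tool's x, y, z scaled (see below), a list of three; "claw": the closure, from -1 (fully open) to 1 (shut). A call has 1 to 12 rows; each row is the pose to reach, as a shift and turn from the pose commanded when the call began, along the tool's axes at that moment; what a row does not reach only later rows make up. The controller multiplies each number of a shift by 400 mm and each number of a turn by 30 degrees. A row lasts 1/10 s, in which the tool goes at most 50 mm and 8.59 degrees, less where a joint would pass 70% of its speed; a pose out of reach is approached as far as the arm can. A call with a number of a shift or a turn outside -1 to 1 is refused whole. A call with a gripper value outside its range is refused whole. The fingers move at their own pace and stop on an object; "force" is the grip in N (left out, the last holds). Time passes only in rows, so rows that repeat a pose let the fingers close. It gives the time, the measured TCP pose, the force, the opening and the grip force at its end, in the units of the state.
- manip.get_state(): the state, without advancing time (a new reading comes with each control period).
- manip.get_image(name): name is "side" or "top"; returns a dict with "image" (480x640x3 uint8, red, green, blue), "z_map" (480x640 float32, m along the optical axis (not along the pixel's ray), 0 where there is no reading), "fx", "fy", "cx", "cy" (pixels), "world_to_cam" (4x4, takes a point from world to camera coordinates). Camera axes: x right, y down, z forward; pixel columns grow to the right and rows downward; lengths in m; the calibration is good to about 2 mm. A picture is of the moment at which its call begins.
- manip.sign_off(): hands the job in; it is judged then, once.
Trained networks look in the newest picture that a camera, given by its name, has taken for a name from the list of things; names that differ only in an ending like _2 or _b are one class to them, and where a whole thing is asked for, a point or a joint stands for the part that bears it (a point fixed in the world has none). Each returns a list of dicts, best first, with "score" (0 to 1); they miss things now and then, are a little off and sometimes report something else, mostly with a low value. They report only what shows in the picture. A call takes as long as a camera call. They do not tell look-alikes from the thing itself.
- manip.spot_in(camera, query): "point" ([x, y, z] in m, in world coordinates, good to about 4 mm: the middle of the surface that is visible of it).
- manip.place_of(camera, query): "point" ([x, y, z] in m, in world coordinates, good to about 4 mm: a listed point, or the origin of a listed thing).
The state is a dict: "clock": time; "qpos": joint angles; "qd": joint speeds; "effort": joint torques, N m; "position": TCP position; "ee_rot": TCP orientation; "contact_force": force on the tool from outside, world axes, zero at the start; "moment": the same for the moment, N m; "width": finger opening in m; "gripper_force": force on a finger pad.
Only numpy, scipy, OpenCV 4.12 (cv2) and the standard library are available. Lean on these libraries where they do the work, as an engineer would, in place of code of your own. Each camera call takes 0.05 s, during which the arm holds its last target. There are 200 camera calls.

## Task

The things under the sink have been piled up in one stack on the drip tray. Take the stack down from the top, one thing at a time, and set each upright and flat inside the rim of its own white dish before taking the next: the rubber stopper in the small round dish, the square brush in the square dish, the glass jar in the large round dish and the tin in the oblong dish. Keep the glass jar upright and set it down gently, and leave the blue scoop and the long-handled scrub brush where they lie.

Things in the scene. Friction and masses are not known exactly. Their poses are not given: they have to be found in the camera images.
- stopper_mid (a point): Black rubber stopper, an upright cylinder 28 mm in diameter and 44 mm high, the top thing of the stack at the start. The point is at its centre, half-way up; z up. About 35 g.
- nail_brush_mid (a point): Square brush without a handle: light wooden block 40 x 40 mm with pale bristles below, 44 mm high in all (upper 30 mm wood, lower 14 mm bristles, both rigid), standing on its bristles on the jar's lid, with the stopper on top of it. The point is at its centre, half-way up; x and y square to its sides, z up. About 50 g.
- jar_mid (a point): Round green glass jar with an aluminium twist lid (shut, stays on), an upright cylinder 58 mm in diameter and 60 mm high with its lid, standing on the tin. The point is at its centre, half-way up; z up. About 200 g.
- tin_mid (a point): Oblong dark steel tin with a grey lid (shut, stays on), 116 mm long (x) by 60 mm wide (y) by 42 mm high, lying flat at the bottom of the stack on the drip tray, whose floor is 3 mm above the work surface. The point is at its centre, half-way up; z up. About 160 g. The stacked things stand roughly centred (within about 5 mm) on one another, turned at will.
- stopper_dish: Small round white dish, fixed on the drip tray: 56 mm outside and 48 mm inside diameter, floor 3 mm and rim 7 mm above its origin, which is the centre of its underside; z up. Place of the stopper.
- brush_dish: Square white dish, fixed: 68 x 68 mm outside, 60 x 60 mm inside, floor 3 mm and rim 7 mm above its origin, the centre of its underside; x and y along its sides. Place of the square brush.
- jar_dish: Large round white dish, fixed: 86 mm outside and 78 mm inside diameter, floor 3 mm and rim 7 mm above its origin, the centre of its underside; z up. Place of the jar.
- tin_dish: Oblong white dish, fixed: 144 mm (x) by 88 mm (y) outside, 136 x 80 mm inside, floor 3 mm and rim 7 mm above its origin, the centre of its underside. Place of the tin, long side along the dish's x (either way round).
- scoop: Blue plastic scoop lying loose on the tray, to be left alone: pan 75 x 95 x 36 mm high, handle along its y, reaching to 124 mm from the origin, the centre of the pan's underside.
- scrub_brush: Wooden scrub brush with a dark-bristled head 75 x 45 x 34 mm high and a wooden handle along its -x, reaching to 113 mm from the origin, the centre of the head's underside; loose on the tray, to be left alone.
Things that resemble listed ones, but are neither listed nor needed, are in the scene too. What is shaped like the part that bears jar_mid but red or yellow is not meant.

How it is judged:
By the outcome, as a careful person would: the job done as asked, in the order asked, and still so for the second after the job is handed in, with the robot touching nothing.
It also fails if it takes over 128 s, if anything falls off the work surface, if the arm or the gripper's body presses on something with over 40 N, if the wrist force passes 120 N, or if a joint passes its speed limit or range.

## Working session

There is one attempt and no reset: what is moved stays moved. The work goes in short steps, Python scripts to look and compute and a tool call to move; the robot and the scene stay as the last step left them, time stands still between calls to the robot, and variables do not carry over. Pictures are saved under pics/ and viewed, at most 14 in all, crops included, and the job is handed in when it is done.

Besides the shell and the picture viewer there is one more tool, called after "Emit:" by a JSON object that holds its "name" and its "arguments". carry_out: Moves the arm, as the interface text tells. Shifts and turns lie within -1 to 1; 1 stands for 400 mm of shift or 30 degrees of turn. Its arguments: {"type":"object","properties":{"delta_pos":{"type":"array","items":{"type":"array","items":{"type":"number","minimum":-1,"maximum":1}}},"turn":{"type":"array","items":{"type":"array","items":{"type":"number","minimum":-1,"maximum":1}}},"claw":{"type":"array","items":{"type":"number"}},"force":{"type":"number"}},"required":["delta_pos","turn","claw"]}

```bash
mkdir -p pics; ls; cat > h.py <<'E'
import numpy as np, cv2
from rig import manip
def snap(cam,name=None):
    d=manip.get_image(cam)
    if name: cv2.imwrite('pics/'+name+'.png',d['image'][:,:,::-1])
    return d
def cloud(d):
    z=d['z_map'];v,u=np.indices(z.shape)
    P=np.stack([(u-d['cx'])/d['fx']*z,(v-d['cy'])/d['fy']*z,z,np.ones_like(z)],-1)
    W=(P@np.linalg.inv(d['world_to_cam']).T)[...,:3]; W[z==0]=np.nan
    return W
def proj(d,p):
    c=d['world_to_cam']@np.r_[p,1]; return np.round([d['fx']*c[0]/c[2]+d['cx'],d['fy']*c[1]/c[2]+d['cy']]).astype(int)
E
python3 - <<'E'
from h import *
s=manip.get_state(); print({k:np.round(v,3) for k,v in s.items()}, manip.pinch_z)
D={c:snap(c,c+'0') for c in('top','side')}
for c in D:
  print(c,np.round(np.linalg.inv(D[c]['world_to_cam']),2).tolist())
  for q in ['stopper_mid','nail_brush_mid','jar_mid','tin_mid','stopper_dish','brush_dish','jar_dish','tin_dish','scoop','scrub_brush']:
    print(q,[(round(r['score'],2),np.round(r['point'],3).tolist(),proj(D[c],r['point']).tolist()) for r in manip.place_of(c,q)])
E
```

```text
pics
{'clock': np.float64(0.0), 'qpos': array([-1.341,  0.277,  1.506,  0.   ,  1.361, -0.121]), 'qd': array([-0.001,  0.002,  0.003, -0.   ,  0.001, -0.001]), 'effort': array([ 3.0000e-03, -4.1677e+01, -2.4581e+01, -0.0000e+00,  1.1000e-02,
       -0.0000e+00]), 'position': array([ 0.197, -0.539,  0.23 ]), 'ee_rot': array([-0.001,  0.985,  0.175, -0.   ]), 'contact_force': array([-0.077,  0.556, -0.585]), 'moment': array([-0.03 , -0.018,  0.025]), 'gripper_force': np.float64(0.0), 'width': np.float64(0.086)} 0.0187
top [[-0.02, -0.98, 0.17, 0.36], [-1.0, 0.02, -0.01, 0.03], [0.01, -0.17, -0.98, 1.32], [0.0, 0.0, 0.0, 1.0]]
stopper_mid [(0.66, [0.596, 0.208, 0.174], [229, 232])]
nail_brush_mid [(0.76, [0.592, 0.212, 0.13], [231, 239])]
jar_mid [(0.9, [0.694, 0.325, 0.034], [190, 206]), (0.81, [0.596, 0.211, 0.071], [236, 241]), (0.73, [0.61, 0.37, 0.033], [171, 240]), (0.63, [0.521, 0.003, -0.0], [326, 276])]
tin_mid [(0.23, [0.594, 0.212, 0.078], [234, 242])]
stopper_dish [(0.66, [0.587, -0.222, 0.005], [418, 246])]
brush_dish [(0.77, [0.518, 0.003, 0.002], [326, 277])]
jar_dish []

[... 240 characters left out ...]
59, 0.77], [0.0, 0.0, 0.0, 1.0]]
stopper_mid [(0.92, [0.597, 0.212, 0.17], [295, 275])]
nail_brush_mid [(0.95, [0.59, 0.21, 0.129], [300, 292])]
jar_mid [(0.84, [0.596, 0.21, 0.075], [298, 313]), (0.68, [0.687, 0.322, 0.033], [240, 374]), (0.68, [0.611, 0.37, 0.036], [279, 398]), (0.42, [0.598, 0.209, 0.172], [294, 273])]
tin_mid [(0.69, [0.599, 0.211, 0.02], [297, 334])]
stopper_dish [(0.55, [0.583, -0.222, 0.006], [323, 215])]
brush_dish [(0.58, [0.519, 0.011, 0.005], [344, 274])]
jar_dish [(0.89, [0.422, -0.299, 0.002], [384, 202])]
tin_dish [(0.76, [0.44, 0.314, 0.004], [381, 388])]
scoop [(0.86, [0.682, -0.015, 0.001], [273, 266])]
scrub_brush [(0.67, [0.423, 0.168, 0.001], [388, 329])]
```

View pics/top0.png

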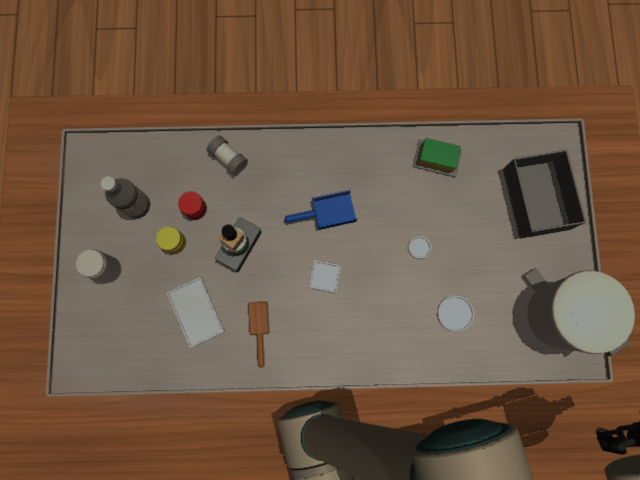

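View pics/side0.png

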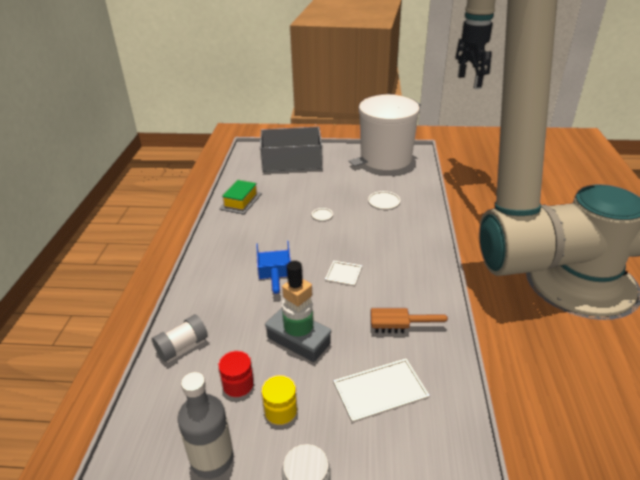

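Top picture: the stack is at (230,240), with the stopper on it at (229,232). The dishes are small round (420,247), square (325,277), large round (455,313) and oblong (196,312). Look-alikes for the jar are the red jar (192,205) and the yellow jar (170,240); the cup (92,265) and the bottle (125,195) are distractors. My target is the green jar in the stack; the stopper is the black cylinder on top of it.

```bash
cat > meas.py <<'E'
from h import *
def rect(W,mask,c,r,z0,z1):
    m=mask&(np.hypot(W[...,0]-c[0],W[...,1]-c[1])<r)&(W[...,2]>z0)&(W[...,2]<z1)
    n,l=cv2.connectedComponents(m.astype(np.uint8))
    if n<2: return None
    k=1+np.argmax([(l==i).sum() for i in range(1,n)])
    p=W[l==k]; (cx,cy),(w,h),a=cv2.minAreaRect((p[:,:2]*1000).astype(np.float32))
    return np.round([cx,cy,w,h,a,np.median(p[:,2])*1000,len(p)],1).tolist()
E
python3 - <<'E'
from meas import *
ims=[]
for c in('top','side'):
    d=snap(c);W=cloud(d);I=d['image'].astype(int)
    white=(I.min(2)>(185 if c=='top' else 190)); al=np.ones_like(white)
    print(c)
    for n,p in dict(sd=(.585,-.222),bd=(.518,.006),jd=(.422,-.299),td=(.441,.315)).items():
        print(n,rect(W,white,p,.1,-.01,.025), I[tuple(proj(d,[*p,.006])[::-1])])
    for n,z in dict(tin=(.036,.055),brush=(.141,.158),stop=(.18,.205),jar=(.095,.115)).items():
        print(n,rect(W,al,(.595,.211),.09,*z))
    p=proj(d,[.595,.211,.09]); ims.append(cv2.resize(d['image'][p[1]-40:p[1]+40,p[0]-40:p[0]+40],(400,400),interpolation=2))
cv2.imwrite('pics/crop.png',np.hstack(ims)[:,:,::-1])
E
```

```text
top
sd None [150 155 156]
bd None [150 155 156]
jd None [149 154 157]
td None [146 149 143]
tin [597.7, 209.2, 61.6, 116.1, 60.0, 45.8, 733.0]
brush [594.4, 209.3, 41.0, 40.0, 52.5, 149.6, 189.0]
stop [596.8, 207.9, 27.6, 26.7, 4.0, 193.9, 156.0]
jar [591.4, 204.8, 43.8, 56.5, 51.8, 105.0, 154.0]
side
sd [584.8, -221.6, 52.6, 48.8, 18.1, 7.1, 166.0] [244 239 227]
bd [520.1, 8.5, 72.3, 68.7, 77.5, 6.7, 560.0] [244 240 228]
jd [426.0, -299.5, 80.0, 84.0, 28.7, 6.6, 366.0] [244 239 227]
td [440.8, 313.6, 147.9, 96.0, 24.6, 6.3, 3391.0] [243 242 230]
tin [598.4, 213.2, 62.3, 116.5, 60.7, 44.6, 995.0]
brush [594.8, 214.2, 40.1, 39.9, 54.4, 148.4, 307.0]
stop [597.4, 212.1, 28.4, 27.4, 48.8, 192.0, 212.0]
jar [596.4, 223.0, 56.9, 39.2, 0.5, 104.7, 390.0]
```

View pics/crop.png

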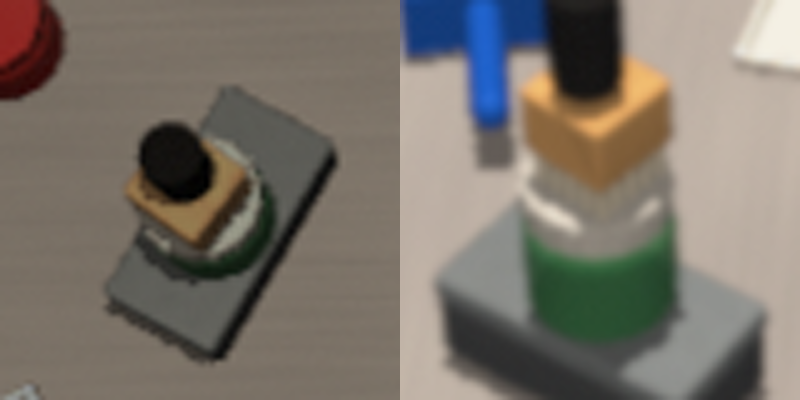

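The crop shows the black stopper on the wooden brush on the green, aluminium-lidded jar on the grey tin (stopper at crop pixel (175,160), brush (190,190)). This is the right stack.

```bash
cat > go.py <<'E'
import sys
from h import *
from scipy.spatial.transform import Rotation as R
# args x y z yaw(deg of tool x axis): prints scaled shift/turn from here
s=manip.get_state(); q=s['ee_rot']; R0=R.from_quat([q[1],q[2],q[3],q[0]])
a=list(map(float,sys.argv[1:5])); c,n=np.cos(np.radians(a[3])),np.sin(np.radians(a[3]))
Rt=R.from_matrix([[c,n,0],[n,-c,0],[0,0,-1]])
d=R0.inv().apply(np.array(a[:3])-s['position'])/.4
print('shift',np.round(d,3),'turn',np.round((R0.inv()*Rt).as_rotvec(degrees=True)/30,3),'t',round(float(s['clock']),2),'pos',np.round(s['position'],4),'yaw',round(float(np.degrees(np.arctan2(*R0.as_matrix()[[1,0],0]))),1),'w',round(float(s['width']),4))
E
python3 - <<'E'
from meas import *
d=snap('top');W=cloud(d);I=d['image'].astype(int)
for n,p in dict(sd=(.585,-.222),bd=(.518,.006),jd=(.422,-.299),td=(.441,.315)).items():
    r=.06 if n!='td' else .1
    print(n,rect(W,W[...,2]>.0045,p,r,.0045,.012),rect(W,(I.min(2)>136),p,r,-.005,.02))
m=(W[...,2]>.06)&(W[...,1]<-.35); p=W[m]; print('pot',np.nanpercentile(p,[1,50,99],axis=0).round(3))
print(I[277,290],I[277,326],I[250,420])
E
python3 go.py .4 -.25 .30 20
python3 go.py .597 .210 .30 53
```

```text
sd [585.3, -222.1, 117.5, 117.8, 31.9, 6.7, 1020.0] [584.0, -222.8, 46.8, 48.2, 59.2, 7.9, 292.0]
bd [516.3, 9.0, 115.5, 113.5, 4.3, 7.1, 1091.0] [519.2, 5.8, 66.2, 65.8, 77.5, 8.0, 680.0]
jd [421.2, -299.0, 118.3, 119.0, 30.0, 7.2, 1285.0] [423.9, -299.4, 77.0, 80.6, 88.1, 7.7, 849.0]
td [441.3, 316.2, 195.9, 186.3, 55.9, 7.1, 2968.0] [441.2, 315.8, 142.8, 86.0, 24.3, 7.3, 1923.0]
pot [[ 0.169 -0.625  0.062]
 [ 0.411 -0.519  0.18 ]
 [ 0.789 -0.444  0.369]]
[130 120 108] [150 154 155] [150 155 155]
shift [ 0.724 -0.507 -0.172] turn [0.    0.    0.003] t 1.25 pos [ 0.1976 -0.54    0.2313] yaw 20.1 w 0.0855
shift [ 1.582 -1.418 -0.172] turn [ 0.     0.    -1.097] t 1.25 pos [ 0.1976 -0.54    0.2313] yaw 20.1 w 0.0855
```

```bash
python3 go.py .27 -.28 .30 20; python3 go.py .40 -.05 .30 20
```

```text
shift [ 0.393 -0.548 -0.172] turn [0.    0.    0.003] t 1.25 pos [ 0.1976 -0.54    0.2313] yaw 20.1 w 0.0855
shift [ 0.896 -0.977 -0.172] turn [0.    0.    0.003] t 1.25 pos [ 0.1976 -0.54    0.2313] yaw 20.1 w 0.0855
```

Emit:
{"name": "carry_out", "arguments": {"delta_pos": [[0.2, -0.28, -0.172], [0.393, -0.548, -0.172], [0.393, -0.548, -0.172], [0.393, -0.548, -0.172], [0.393, -0.548, -0.172], [0.393, -0.548, -0.172], [0.896, -0.977, -0.172], [0.896, -0.977, -0.172], [0.896, -0.977, -0.172], [0.896, -0.977, -0.172], [0.896, -0.977, -0.172], [0.896, -0.977, -0.172]], "turn": [[0, 0, 0], [0, 0, 0], [0, 0, 0], [0, 0, 0], [0, 0, 0], [0, 0, 0], [0, 0, -0.25], [0, 0, -0.5], [0, 0, -0.75], [0, 0, -1], [0, 0, -1], [0, 0, -1]], "claw": [-1, -1, -1, -1, -1, -1, -1, -1, -1, -1, -1, -1], "force": 25}}

```text
clock: 2.45
position: [0.4013, -0.0457, 0.3003]
ee_rot: [-0.001, 0.905, 0.426, 0.001]
contact_force: [-0.1, -0.9, -0.2]
width: 0.0855
gripper_force: 0.0
```

```bash
python3 go.py .597 .210 .26 53.4
```

```text
shift [ 0.804 -0.03   0.103] turn [ 0.    -0.005 -0.099] t 2.45 pos [ 0.4013 -0.0457  0.3003] yaw 50.4 w 0.0855
```

Emit:
{"name": "carry_out", "arguments": {"delta_pos": [[0.804, -0.03, 0], [0.804, -0.03, 0], [0.804, -0.03, 0], [0.804, -0.03, 0], [0.804, -0.03, 0.1], [0.804, -0.03, 0.1], [0.804, -0.03, 0.1], [0.804, -0.03, 0.1], [0.804, -0.03, 0.1], [0.804, -0.03, 0.1]], "turn": [[0, 0, -0.1], [0, 0, -0.1], [0, 0, -0.1], [0, 0, -0.1], [0, 0, -0.1], [0, 0, -0.1], [0, 0, -0.1], [0, 0, -0.1], [0, 0, -0.1], [0, 0, -0.1]], "claw": [-1, -1, -1, -1, -1, -1, -1, -1, -1, -1]}}

```text
clock: 3.45
position: [0.5966, 0.2038, 0.2607]
ee_rot: [0.0, 0.895, 0.447, 0.0]
contact_force: [-0.2, 0.2, 0.4]
width: 0.0854
gripper_force: 0.0
```

```bash
python3 go.py .597 .210 .158 53.4
```

```text
shift [ 0.013 -0.009  0.257] turn [ 0.001  0.    -0.011] t 3.45 pos [0.5966 0.2038 0.2607] yaw 53.1 w 0.0854
```

Emit:
{"name": "carry_out", "arguments": {"delta_pos": [[0.013, -0.009, 0.05], [0.013, -0.009, 0.15], [0.013, -0.009, 0.22], [0.013, -0.009, 0.257], [0.013, -0.009, 0.257], [0.013, -0.009, 0.257], [0.013, -0.009, 0.257]], "turn": [[0, 0, 0], [0, 0, 0], [0, 0, 0], [0, 0, 0], [0, 0, 0], [0, 0, 0], [0, 0, 0]], "claw": [-1, -1, -1, -0.5, -0.3, -0.3, -0.3]}}

```text
clock: 4.15
position: [0.5982, 0.2106, 0.1594]
ee_rot: [0.001, 0.895, 0.447, 0.002]
contact_force: [0.6, -0.3, -0.2]
width: 0.0557
gripper_force: 0.0
```

```bash
python3 - <<'E'
from h import *
ims=[]
for c in('top','side'):
    d=snap(c);p=proj(d,[.595,.211,.15]); ims.append(cv2.resize(d['image'][p[1]-40:p[1]+40,p[0]-40:p[0]+40],(400,400),interpolation=2))
cv2.imwrite('pics/g1.png',np.hstack(ims)[:,:,::-1])
E
python3 go.py .597 .210 .158 53.4
```

```text
shift [-0.003 -0.001  0.003] turn [ 0.004 -0.004 -0.011] t 4.25 pos [0.598  0.2108 0.1591] yaw 53.1 w 0.0555
```

View pics/g1.png

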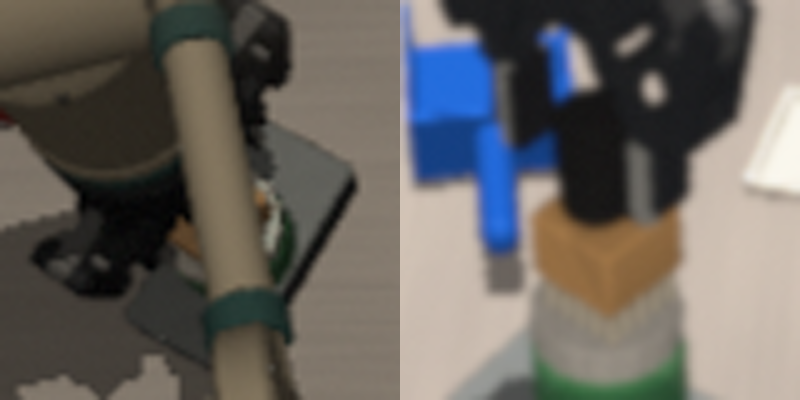

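The side crop shows the stopper standing between the two pads (near pad at crop (640,180), stopper at (590,160)). I'm closing on it.

Emit:
{"name": "carry_out", "arguments": {"delta_pos": [[0, 0, 0], [0, 0, 0], [0, 0, 0], [0, 0, 0], [0, 0, 0], [0, 0, 0], [0, 0, -0.03], [0, 0, -0.1], [0, 0, -0.2], [0, 0, -0.25], [0, 0, -0.25]], "turn": [[0, 0, 0], [0, 0, 0], [0, 0, 0], [0, 0, 0], [0, 0, 0], [0, 0, 0], [0, 0, 0], [0, 0, 0], [0, 0, 0], [0, 0, 0], [0, 0, 0]], "claw": [0.2, 0.4, 1, 1, 1, 1, 1, 1, 1, 1, 1], "force": 25}}

```text
clock: 5.35
position: [0.5989, 0.2114, 0.2612]
ee_rot: [0.001, 0.895, 0.447, 0.004]
contact_force: [0.5, 0.9, -0.9]
width: 0.0275
gripper_force: 24.7
```

```bash
python3 go.py .585 -.222 .26 53.4
```

```text
shift [-0.887  0.623  0.001] turn [ 0.009 -0.011 -0.01 ] t 5.35 pos [0.5989 0.2114 0.2612] yaw 53.1 w 0.0275
```

Emit:
{"name": "carry_out", "arguments": {"delta_pos": [[-0.887, 0.623, 0], [-0.887, 0.623, 0], [-0.887, 0.623, 0], [-0.887, 0.623, 0], [-0.887, 0.623, 0], [-0.887, 0.623, 0], [-0.887, 0.623, 0], [-0.887, 0.623, 0], [-0.887, 0.623, 0], [-0.887, 0.623, 0.2], [-0.887, 0.623, 0.4], [-0.887, 0.623, 0.5]], "turn": [[0, 0, 0], [0, 0, 0], [0, 0, 0], [0, 0, 0], [0, 0, 0], [0, 0, 0], [0, 0, 0], [0, 0, 0], [0, 0, 0], [0, 0, 0], [0, 0, 0], [0, 0, 0]], "claw": [1, 1, 1, 1, 1, 1, 1, 1, 1, 1, 1, 1]}}

```text
clock: 6.55
position: [0.5822, -0.2225, 0.1044]
ee_rot: [-0.001, 0.895, 0.446, -0.0]
contact_force: [0.6, -0.3, 0.0]
width: 0.0272
gripper_force: 24.8
```

```bash
python3 - <<'E'
from h import *
ims=[]
for c in('top','side'):
    d=snap(c);p=proj(d,[.585,-.222,.03]); ims.append(cv2.resize(d['image'][p[1]-40:p[1]+40,p[0]-40:p[0]+40],(400,400),interpolation=2))
cv2.imwrite('pics/p1.png',np.hstack(ims)[:,:,::-1])
E
python3 go.py .585 -.222 .017 53.4
```

```text
shift [0.008 0.024 0.204] turn [-0.036  0.006 -0.011] t 6.65 pos [ 0.5768 -0.2194  0.0987] yaw 53.1 w 0.0272
```

View pics/p1.png

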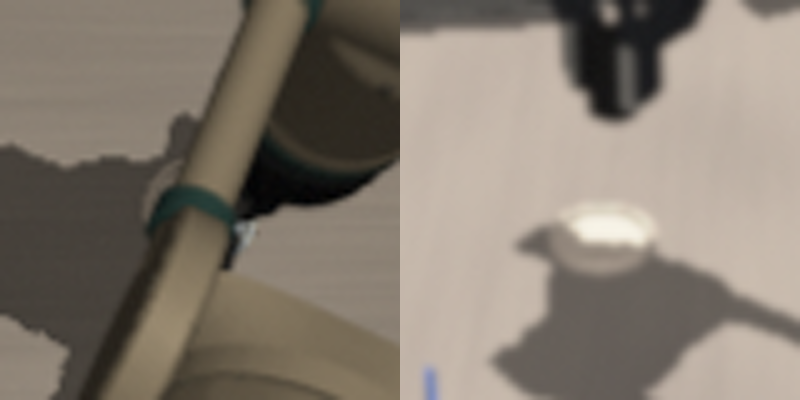

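The side crop shows the stopper hanging above the small dish (stopper at (615,110), dish at (605,235)). I'll let the arm settle and read the pose.

Emit:
{"name": "carry_out", "arguments": {"delta_pos": [[0, 0, 0], [0, 0, 0], [0, 0, 0], [0, 0, 0]], "turn": [[0, 0, 0], [0, 0, 0], [0, 0, 0], [0, 0, 0]], "claw": [1, 1, 1, 1]}}

```text
clock: 7.05
position: [0.5848, -0.223, 0.1098]
ee_rot: [0.002, 0.894, 0.447, 0.001]
contact_force: [1.0, -0.1, -0.1]
width: 0.0272
gripper_force: 24.9
```

```bash
python3 go.py .585 -.222 .017 53.4
```

```text
shift [ 0.002 -0.002  0.232] turn [ 0.009 -0.001 -0.009] t 7.05 pos [ 0.5848 -0.223   0.1098] yaw 53.1 w 0.0272
```

Emit:
{"name": "carry_out", "arguments": {"delta_pos": [[0, 0, 0.08], [0, 0, 0.14], [0, 0, 0.18], [0, 0, 0.21], [0, 0, 0.222], [0, 0, 0.23], [0, 0, 0.233], [0, 0, 0.233], [0, 0, 0.233]], "turn": [[0, 0, 0], [0, 0, 0], [0, 0, 0], [0, 0, 0], [0, 0, 0], [0, 0, 0], [0, 0, 0], [0, 0, 0], [0, 0, 0]], "claw": [1, 1, 1, 1, 1, 1, 1, 1, 1]}}

```text
clock: 7.95
position: [0.5841, -0.2228, 0.015]
ee_rot: [0.001, 0.895, 0.447, 0.001]
contact_force: [-0.6, -0.2, 1.1]
width: 0.0273
gripper_force: 24.9
```

Emit:
{"name": "carry_out", "arguments": {"delta_pos": [[0, 0, 0], [0, 0, 0], [0, 0, 0], [0, 0, 0], [0, 0, -0.05], [0, 0, -0.15], [0, 0, -0.25], [0, 0, -0.35], [0, 0, -0.45], [0, 0, -0.52], [0, 0, -0.52], [0, 0, -0.52]], "turn": [[0, 0, 0], [0, 0, 0], [0, 0, 0], [0, 0, 0], [0, 0, 0], [0, 0, 0], [0, 0, 0], [0, 0, 0], [0, 0, 0], [0, 0, 0], [0, 0, 0], [0, 0, 0]], "claw": [0.2, -0.1, -0.4, -0.6, -0.6, -0.6, -0.6, -0.6, -0.6, -0.6, -0.6, -0.6]}}

```text
clock: 9.15
position: [0.5834, -0.2224, 0.2224]
ee_rot: [0.0, 0.895, 0.447, 0.0]
contact_force: [-0.9, 0.3, 0.3]
width: 0.0682
gripper_force: 0.0
```

```bash
python3 - <<'E'
from meas import *
for c in('top','side'):
    d=snap(c,'s2'+c);W=cloud(d);al=W[...,2]>0
    print(c,'stopper',rect(W,al,(.585,-.222),.05,.035,.07),'brush',rect(W,al,(.595,.211),.09,.141,.158))
E
python3 go.py .5955 .2115 .23 53.4
```

```text
top stopper None brush [594.2, 209.3, 41.0, 39.9, 52.8, 150.3, 346.0]
side stopper [584.3, -220.2, 28.0, 26.1, 67.6, 47.6, 101.0] brush [594.9, 213.5, 40.2, 41.5, 52.3, 148.4, 404.0]
shift [ 0.886 -0.625 -0.023] turn [-0.006  0.001 -0.01 ] t 9.25 pos [ 0.5825 -0.222   0.2204] yaw 53.1 w 0.0684
```

Emit:
{"name": "carry_out", "arguments": {"delta_pos": [[0.884, -0.625, -0.02], [0.884, -0.625, -0.02], [0.884, -0.625, -0.02], [0.884, -0.625, -0.02], [0.884, -0.625, -0.02], [0.884, -0.625, -0.02], [0.884, -0.625, -0.02], [0.884, -0.625, -0.02], [0.884, -0.625, -0.02], [0.884, -0.625, -0.02], [0.884, -0.625, -0.02], [0.884, -0.625, -0.02]], "turn": [[0, 0, 0], [0, 0, 0], [0, 0, 0], [0, 0, 0], [0, 0, 0], [0, 0, 0], [0, 0, 0], [0, 0, 0], [0, 0, 0], [0, 0, 0], [0, 0, 0], [0, 0, 0]], "claw": [-0.8, -0.8, -0.8, -0.8, -0.8, -0.8, -0.8, -0.8, -0.8, -0.8, -0.8, -0.8]}}

```text
clock: 10.45
position: [0.5954, 0.2092, 0.2288]
ee_rot: [0.0, 0.895, 0.447, -0.001]
contact_force: [-0.3, 0.5, 0.2]
width: 0.077
gripper_force: 0.0
```

```bash
python3 go.py .5945 .2115 .117 53
```

```text
shift [ 0.004 -0.005  0.279] turn [-0.002  0.005  0.002] t 10.45 pos [0.5954 0.2092 0.2288] yaw 53.1 w 0.077
```

Emit:
{"name": "carry_out", "arguments": {"delta_pos": [[0.003, -0.004, 0.08], [0.003, -0.004, 0.16], [0.003, -0.004, 0.23], [0.003, -0.004, 0.27], [0.003, -0.004, 0.279], [0.003, -0.004, 0.279], [0.003, -0.004, 0.279]], "turn": [[0, 0, 0], [0, 0, 0], [0, 0, 0], [0, 0, 0], [0, 0, 0], [0, 0, 0], [0, 0, 0]], "claw": [-0.8, -0.8, -0.8, -0.6, -0.4, -0.3, -0.3]}}

```text
clock: 11.15
position: [0.5963, 0.2118, 0.1196]
ee_rot: [0.0, 0.895, 0.447, 0.001]
contact_force: [-1.3, -0.1, -0.7]
width: 0.0557
gripper_force: 0.0
```

Emit:
{"name": "carry_out", "arguments": {"delta_pos": [[0, 0, 0], [0, 0, 0], [0, 0, 0], [0, 0, 0], [0, 0, 0], [0, 0, -0.03], [0, 0, -0.1], [0, 0, -0.2], [0, 0, -0.25], [0, 0, -0.25], [0, 0, -0.25]], "turn": [[0, 0, 0], [0, 0, 0], [0, 0, 0], [0, 0, 0], [0, 0, 0], [0, 0, 0], [0, 0, 0], [0, 0, 0], [0, 0, 0], [0, 0, 0], [0, 0, 0]], "claw": [-0.1, 0.1, 1, 1, 1, 1, 1, 1, 1, 1, 1], "force": 25}}

```text
clock: 12.25
position: [0.5948, 0.2124, 0.2183]
ee_rot: [-0.0, 0.895, 0.447, -0.0]
contact_force: [-1.0, -0.4, -1.1]
width: 0.0392
gripper_force: 25.7
```

```bash
python3 go.py .5195 .007 .13 77.5;python3 - <<'E'
from meas import *
for c in('top','side'):
    d=snap(c);W=cloud(d)
    print(c,rect(W,W[...,2]>0,(.595,.211),.09,.095,.112))
E
```

```text
shift [-0.524  0.158  0.221] turn [-0.001  0.001 -0.813] t 12.25 pos [0.5948 0.2124 0.2183] yaw 53.1 w 0.0392
top [598.0, 191.5, 47.6, 19.8, 11.5, 105.5, 153.0]
side [596.2, 214.4, 56.4, 55.4, 24.4, 104.7, 622.0]
```

Emit:
{"name": "carry_out", "arguments": {"delta_pos": [[-0.524, 0.158, 0], [-0.524, 0.158, 0], [-0.524, 0.158, 0], [-0.524, 0.158, 0], [-0.524, 0.158, 0], [-0.524, 0.158, 0.1], [-0.524, 0.158, 0.2], [-0.524, 0.158, 0.3], [-0.524, 0.158, 0.38], [-0.524, 0.158, 0.38], [-0.524, 0.158, 0.38], [-0.524, 0.158, 0.38]], "turn": [[0, 0, -0.2], [0, 0, -0.4], [0, 0, -0.6], [0, 0, -0.813], [0, 0, -0.813], [0, 0, -0.813], [0, 0, -0.813], [0, 0, -0.813], [0, 0, -0.813], [0, 0, -0.813], [0, 0, -0.813], [0, 0, -0.813]], "claw": [1, 1, 1, 1, 1, 1, 1, 1, 1, 1, 1, 1]}}

```text
clock: 13.55
position: [0.5213, 0.0066, 0.0678]
ee_rot: [0.001, 0.78, 0.626, 0.001]
contact_force: [0.3, -0.7, -1.2]
width: 0.0394
gripper_force: 25.7
```

```bash
python3 go.py .5195 .007 .019 77.5
```

```text
shift [-0.    -0.005  0.122] turn [ 0.005 -0.    -0.   ] t 13.55 pos [0.5213 0.0066 0.0678] yaw 77.5 w 0.0394
```

Emit:
{"name": "carry_out", "arguments": {"delta_pos": [[0, -0.003, 0.06], [0, -0.003, 0.09], [0, -0.003, 0.105], [0, -0.003, 0.115], [0, -0.003, 0.12], [0, -0.003, 0.122], [0, -0.003, 0.122]], "turn": [[0, 0, 0], [0, 0, 0], [0, 0, 0], [0, 0, 0], [0, 0, 0], [0, 0, 0], [0, 0, 0]], "claw": [1, 1, 1, 1, 1, 1, 1]}}

```text
clock: 14.25
position: [0.5192, 0.0069, 0.0207]
ee_rot: [0.001, 0.78, 0.626, 0.001]
contact_force: [-5.7, 0.7, 18.6]
width: 0.0395
gripper_force: 28.2
```

Emit:
{"name": "carry_out", "arguments": {"delta_pos": [[0, 0, 0], [0, 0, 0], [0, 0, 0], [0, 0, 0], [0, 0, -0.05], [0, 0, -0.15], [0, 0, -0.25], [0, 0, -0.35], [0, 0, -0.4], [0, 0, -0.4], [0, 0, -0.4], [0, 0, -0.4]], "turn": [[0, 0, 0], [0, 0, 0], [0, 0, 0], [0, 0, 0], [0, 0, 0], [0, 0, 0], [0, 0, 0], [0, 0, -0.2], [0, 0, -0.4], [0, 0, -0.6], [0, 0, -0.8], [0, 0, -0.8]], "claw": [0, -0.2, -0.5, -0.6, -0.6, -0.8, -1, -1, -1, -1, -1, -1]}}

```text
clock: 15.45
position: [0.5187, 0.007, 0.1777]
ee_rot: [0.0, 0.633, 0.774, -0.0]
contact_force: [0.6, -0.4, 0.1]
width: 0.0854
gripper_force: 0.0
```

```bash
python3 - <<'E'
from meas import *
for c in('top','side'):
    d=snap(c,'s3'+c);W=cloud(d);al=W[...,2]>0
    print(c,'brush',rect(W,al,(.5195,.007),.05,.04,.06),'jar',rect(W,al,(.595,.211),.09,.095,.112),'tin',rect(W,al,(.595,.211),.09,.036,.055),manip.place_of(c,'jar_mid')[:3])
E
python3 go.py .597 .212 .16 125
```

```text
top brush [510.2, 19.1, 11.7, 17.8, 88.7, 49.6, 36.0] jar [595.6, 210.5, 55.7, 55.9, 26.2, 106.1, 498.0] tin [597.6, 209.5, 60.8, 116.5, 59.8, 45.9, 734.0] [{'point': [0.5926, 0.2125, 0.0727], 'score': 0.72}, {'point': [0.6949, 0.3241, 0.0313], 'score': 0.69}, {'point': [0.6071, 0.3704, 0.0321], 'score': 0.65}]
side brush [519.6, 6.8, 44.7, 41.0, 79.7, 49.2, 270.0] jar [596.6, 214.5, 56.2, 55.6, 74.8, 104.7, 621.0] tin [598.5, 214.2, 61.3, 117.8, 61.2, 44.6, 991.0] [{'point': [0.6917, 0.3191, 0.0347], 'score': 0.87}, {'point': [0.6123, 0.3715, 0.0309], 'score': 0.79}, {'point': [0.5961, 0.2111, 0.0757], 'score': 0.71}]
shift [0.464 0.293 0.043] turn [-0.001 -0.001 -0.786] t 15.65 pos [0.5186 0.007  0.1773] yaw 101.4 w 0.0851
```

View pics/s3side.png

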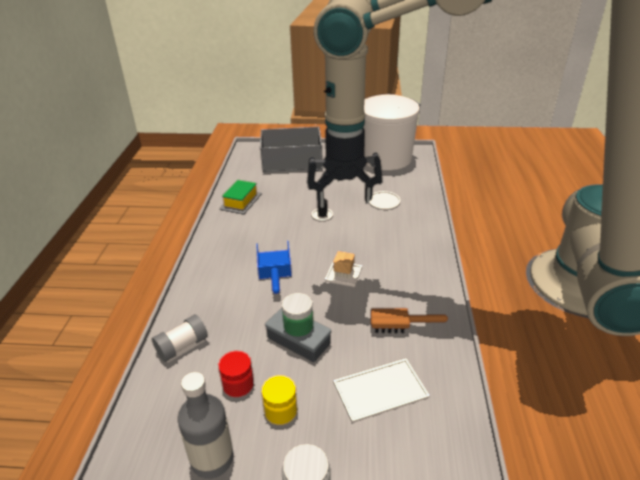

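The side picture shows the square brush upright in its dish at (344,263), the stopper in its dish at (322,210), and the green jar on the tin at (298,315). Next is the jar.

Emit:
{"name": "carry_out", "arguments": {"delta_pos": [[0.464, 0.293, 0], [0.464, 0.293, 0], [0.464, 0.293, 0], [0.464, 0.293, 0], [0.464, 0.293, 0.04], [0.464, 0.293, 0.04], [0.464, 0.293, 0.04], [0.464, 0.293, 0.04], [0.464, 0.293, 0.04], [0.464, 0.293, 0.04]], "turn": [[0, 0, -0.2], [0, 0, -0.4], [0, 0, -0.6], [0, 0, -0.786], [0, 0, -0.786], [0, 0, -0.786], [0, 0, -0.786], [0, 0, -0.786], [0, 0, -0.786], [0, 0, -0.786]], "claw": [-1, -1, -1, -1, -1, -1, -1, -1, -1, -1]}}

```text
clock: 16.65
position: [0.5967, 0.2111, 0.1624]
ee_rot: [0.0, 0.462, 0.887, 0.0]
contact_force: [0.5, 0.3, -0.2]
width: 0.0856
gripper_force: 0.0
```

```bash
python3 go.py .5965 .212 .058 125
```

```text
shift [0.002 0.001 0.261] turn [ 0.001  0.001 -0.001] t 16.65 pos [0.5967 0.2111 0.1624] yaw 125.0 w 0.0856
```

Emit:
{"name": "carry_out", "arguments": {"delta_pos": [[0.002, 0.001, 0.08], [0.002, 0.001, 0.15], [0.002, 0.001, 0.21], [0.002, 0.001, 0.25], [0.002, 0.001, 0.26], [0.002, 0.001, 0.26], [0.002, 0.001, 0.26]], "turn": [[0, 0, 0], [0, 0, 0], [0, 0, 0], [0, 0, 0], [0, 0, 0], [0, 0, 0], [0, 0, 0]], "claw": [-1, -1, -1, -1, -1, -1, -1]}}

```text
clock: 17.35
position: [0.5975, 0.2131, 0.0589]
ee_rot: [0.001, 0.461, 0.887, 0.001]
contact_force: [-0.2, -0.3, 0.3]
width: 0.0854
gripper_force: 0.0
```

Emit:
{"name": "carry_out", "arguments": {"delta_pos": [[0, 0, 0], [0, 0, 0], [0, 0, 0], [0, 0, 0], [0, 0, 0], [0, 0, 0], [0, 0, -0.02], [0, 0, -0.06], [0, 0, -0.12], [0, 0, -0.18], [0, 0, -0.2], [0, 0, -0.2]], "turn": [[0, 0, 0], [0, 0, 0], [0, 0, 0], [0, 0, 0], [0, 0, 0], [0, 0, 0], [0, 0, 0], [0, 0, 0], [0, 0, 0], [0, 0, 0], [0, 0, 0], [0, 0, 0]], "claw": [-0.7, -0.5, -0.4, -0.2, 0.5, 1, 1, 1, 1, 1, 1, 1], "force": 35}}

```text
clock: 18.55
position: [0.5973, 0.2134, 0.1388]
ee_rot: [0.001, 0.461, 0.887, 0.001]
contact_force: [-1.4, 0.2, -2.4]
width: 0.0572
gripper_force: 37.7
```

```bash
python3 go.py .51 -.04 .14 125; python3 go.py .424 -.2995 .10 125
```

```text
shift [-0.393 -0.543 -0.004] turn [0.005 0.002 0.002] t 18.55 pos [0.5973 0.2134 0.1388] yaw 125.1 w 0.0572
shift [-0.8   -1.092  0.095] turn [0.005 0.002 0.002] t 18.55 pos [0.5973 0.2134 0.1388] yaw 125.1 w 0.0572
```

Emit:
{"name": "carry_out", "arguments": {"delta_pos": [[-0.03, -0.041, 0], [-0.08, -0.11, 0], [-0.14, -0.19, 0], [-0.2, -0.275, 0], [-0.26, -0.355, 0], [-0.32, -0.44, 0], [-0.38, -0.52, 0], [-0.44, -0.6, 0], [-0.5, -0.685, 0], [-0.55, -0.75, 0], [-0.57, -0.78, 0], [-0.57, -0.78, 0]], "turn": [[0, 0, 0], [0, 0, 0], [0, 0, 0], [0, 0, 0], [0, 0, 0], [0, 0, 0], [0, 0, 0], [0, 0, 0], [0, 0, 0], [0, 0, 0], [0, 0, 0], [0, 0, 0]], "claw": [1, 1, 1, 1, 1, 1, 1, 1, 1, 1, 1, 1]}}

```text
clock: 19.75
position: [0.4704, -0.154, 0.1366]
ee_rot: [-0.001, 0.463, 0.886, -0.0]
contact_force: [-0.4, 0.3, -1.6]
width: 0.0569
gripper_force: 37.9
```

```bash
python3 go.py .424 -.2995 .06 125
```

```text
shift [-0.232 -0.303  0.192] turn [-0.003 -0.004 -0.004] t 19.75 pos [ 0.4704 -0.154   0.1366] yaw 124.9 w 0.0569
```

Emit:
{"name": "carry_out", "arguments": {"delta_pos": [[-0.03, -0.04, 0], [-0.08, -0.105, 0], [-0.14, -0.18, 0], [-0.2, -0.26, 0.02], [-0.225, -0.295, 0.06], [-0.232, -0.303, 0.1], [-0.232, -0.303, 0.14], [-0.232, -0.303, 0.18], [-0.232, -0.303, 0.19], [-0.232, -0.303, 0.19], [-0.232, -0.303, 0.19], [-0.232, -0.303, 0.19]], "turn": [[0, 0, 0], [0, 0, 0], [0, 0, 0], [0, 0, 0], [0, 0, 0], [0, 0, 0], [0, 0, 0], [0, 0, 0], [0, 0, 0], [0, 0, 0], [0, 0, 0], [0, 0, 0]], "claw": [1, 1, 1, 1, 1, 1, 1, 1, 1, 1, 1, 1]}}

```text
clock: 20.95
position: [0.427, -0.2985, 0.0625]
ee_rot: [0.001, 0.461, 0.887, -0.0]
contact_force: [0.3, -0.0, -1.2]
width: 0.0573
gripper_force: 38.0
```

```bash
python3 go.py .424 -.2995 .021 125
```

```text
shift [ 0.002 -0.008  0.104] turn [0.001 0.003 0.003] t 20.95 pos [ 0.427  -0.2985  0.0625] yaw 125.1 w 0.0573
```

Emit:
{"name": "carry_out", "arguments": {"delta_pos": [[0.002, -0.008, 0.03], [0.002, -0.008, 0.055], [0.002, -0.008, 0.075], [0.002, -0.008, 0.085], [0.002, -0.008, 0.088], [0.002, -0.008, 0.091], [0.002, -0.008, 0.094], [0.002, -0.008, 0.096], [0.002, -0.008, 0.098], [0.002, -0.008, 0.098]], "turn": [[0, 0, 0], [0, 0, 0], [0, 0, 0], [0, 0, 0], [0, 0, 0], [0, 0, 0], [0, 0, 0], [0, 0, 0], [0, 0, 0], [0, 0, 0]], "claw": [1, 1, 1, 1, 1, 1, 1, 1, 1, 1]}}

```text
clock: 21.95
position: [0.4232, -0.2995, 0.0225]
ee_rot: [0.0, 0.461, 0.887, -0.0]
contact_force: [0.8, -0.1, -1.3]
width: 0.0577
gripper_force: 38.0
```

No contact yet, so I'm going on in half-millimetre steps.

Emit:
{"name": "carry_out", "arguments": {"delta_pos": [[0, 0, 0.0015], [0, 0, 0.003], [0, 0, 0.004], [0, 0, 0.004]], "turn": [[0, 0, 0], [0, 0, 0], [0, 0, 0], [0, 0, 0]], "claw": [1, 1, 1, 1]}}

```text
clock: 22.35
position: [0.4232, -0.2995, 0.0208]
ee_rot: [-0.0, 0.461, 0.887, -0.0]
contact_force: [-0.2, 0.3, -1.9]
width: 0.0569
gripper_force: 38.0
```

Emit:
{"name": "carry_out", "arguments": {"delta_pos": [[0, 0, 0.001], [0, 0, 0.002], [0, 0, 0.0025], [0, 0, 0.0025]], "turn": [[0, 0, 0], [0, 0, 0], [0, 0, 0], [0, 0, 0]], "claw": [1, 1, 1, 1]}}

```text
clock: 22.75
position: [0.4232, -0.2995, 0.0199]
ee_rot: [-0.0, 0.461, 0.887, -0.0]
contact_force: [0.5, 0.2, -1.4]
width: 0.0572
gripper_force: 38.0
```

Emit:
{"name": "carry_out", "arguments": {"delta_pos": [[0, 0, 0.001], [0, 0, 0.002], [0, 0, 0.0025], [0, 0, 0.0025]], "turn": [[0, 0, 0], [0, 0, 0], [0, 0, 0], [0, 0, 0]], "claw": [1, 1, 1, 1]}}

```text
clock: 23.15
position: [0.4233, -0.2996, 0.0194]
ee_rot: [0.0, 0.461, 0.887, -0.0]
contact_force: [-1.9, 1.4, 6.0]
width: 0.0569
gripper_force: 38.4
```

Contact at 6 N, so the jar is down. I'm releasing it.

Emit:
{"name": "carry_out", "arguments": {"delta_pos": [[0, 0, 0], [0, 0, 0], [0, 0, 0], [0, 0, 0], [0, 0, 0], [0, 0, -0.05], [0, 0, -0.12], [0, 0, -0.2], [0, 0, -0.3], [0, 0, -0.35], [0, 0, -0.35], [0, 0, -0.35]], "turn": [[0, 0, 0], [0, 0, 0], [0, 0, 0], [0, 0, 0], [0, 0, 0], [0, 0, 0], [0, 0, 0], [0, 0, 0], [0, 0, 0], [0, 0, -0.25], [0, 0, -0.5], [0, 0, -0.5]], "claw": [-0.4, -0.6, -0.8, -1, -1, -1, -1, -1, -1, -1, -1, -1]}}

```text
clock: 24.35
position: [0.4235, -0.2997, 0.1598]
ee_rot: [0.001, 0.342, 0.94, -0.0]
contact_force: [0.3, 0.4, -0.8]
width: 0.0858
gripper_force: 0.0
```

```bash
python3 - <<'E'
from meas import *
for c in('top','side'):
    d=snap(c,'s4'+c);W=cloud(d);al=W[...,2]>0
    print(c,'jar',rect(W,al,(.424,-.2995),.05,.058,.075),'tin',rect(W,al,(.595,.211),.09,.036,.055))
E
python3 go.py .5975 .2115 .14 150.3
```

```text
top jar [422.1, -299.3, 56.4, 50.3, 51.3, 67.0, 468.0] tin [598.0, 209.2, 61.9, 116.8, 59.7, 46.1, 1258.0]
side jar [425.6, -298.0, 56.9, 59.1, 12.6, 65.4, 236.0] tin [598.3, 212.7, 63.2, 118.1, 59.5, 44.7, 1562.0]
shift [0.488 1.258 0.047] turn [ 0.    -0.002 -0.346] t 24.45 pos [ 0.4229 -0.2992  0.1585] yaw 139.9 w 0.0854
```

View pics/s4side.png

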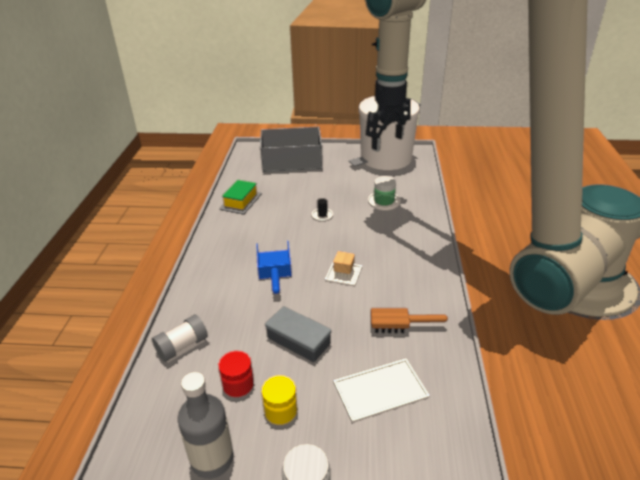

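The jar stands upright in the large dish at (385,192). The stopper and brush are in theirs, and only the tin (298,333) is left.

Emit:
{"name": "carry_out", "arguments": {"delta_pos": [[0.388, 1.0, 0], [0.388, 1.0, 0], [0.388, 1.0, 0], [0.388, 1.0, 0], [0.388, 1.0, 0], [0.388, 1.0, 0], [0.388, 1.0, 0], [0.388, 1.0, 0], [0.388, 1.0, 0], [0.388, 1.0, 0], [0.388, 1.0, 0], [0.388, 1.0, 0]], "turn": [[0, 0, -0.1], [0, 0, -0.2], [0, 0, -0.3], [0, 0, -0.336], [0, 0, -0.336], [0, 0, -0.336], [0, 0, -0.336], [0, 0, -0.336], [0, 0, -0.336], [0, 0, -0.336], [0, 0, -0.336], [0, 0, -0.336]], "claw": [-1, -1, -1, -1, -1, -1, -1, -1, -1, -1, -1, -1]}}

```text
clock: 25.65
position: [0.5602, 0.1058, 0.1582]
ee_rot: [-0.001, 0.258, 0.966, -0.001]
contact_force: [-0.4, -0.0, -0.5]
width: 0.0854
gripper_force: 0.0
```

```bash
python3 go.py .598 .2115 .08 150
```

```text
shift [0.05  0.276 0.195] turn [-0.003 -0.002  0.002] t 25.65 pos [0.5602 0.1058 0.1582] yaw 150.1 w 0.0854
```

Emit:
{"name": "carry_out", "arguments": {"delta_pos": [[0.05, 0.276, 0], [0.05, 0.276, 0], [0.05, 0.276, 0], [0.05, 0.276, 0.1], [0.05, 0.276, 0.18], [0.05, 0.276, 0.18], [0.05, 0.276, 0.18], [0.05, 0.276, 0.18], [0.05, 0.276, 0.18]], "turn": [[0, 0, 0], [0, 0, 0], [0, 0, 0], [0, 0, 0], [0, 0, 0], [0, 0, 0], [0, 0, 0], [0, 0, 0], [0, 0, 0]], "claw": [-1, -1, -1, -1, -1, -1, -1, -1, -1]}}

```text
clock: 26.55
position: [0.6, 0.2123, 0.0891]
ee_rot: [0.002, 0.258, 0.966, 0.001]
contact_force: [0.6, -0.0, 0.7]
width: 0.0853
gripper_force: 0.0
```

```bash
python3 go.py .598 .2115 .014 150
```

```text
shift [ 0.004 -0.005  0.188] turn [0.005 0.006 0.003] t 26.55 pos [0.6    0.2123 0.0891] yaw 150.1 w 0.0853
```

Emit:
{"name": "carry_out", "arguments": {"delta_pos": [[0.003, -0.003, 0.07], [0.003, -0.003, 0.13], [0.003, -0.003, 0.17], [0.003, -0.003, 0.185], [0.003, -0.003, 0.188], [0.003, -0.003, 0.188], [0.003, -0.003, 0.188]], "turn": [[0, 0, 0], [0, 0, 0], [0, 0, 0], [0, 0, 0], [0, 0, 0], [0, 0, 0], [0, 0, 0]], "claw": [-1, -1, -1, -1, -1, -1, -1]}}

```text
clock: 27.25
position: [0.598, 0.2123, 0.013]
ee_rot: [0.001, 0.258, 0.966, 0.001]
contact_force: [0.5, -0.4, 0.6]
width: 0.0858
gripper_force: 0.0
```

Emit:
{"name": "carry_out", "arguments": {"delta_pos": [[0, 0, 0], [0, 0, 0], [0, 0, 0], [0, 0, 0], [0, 0, 0], [0, 0, 0], [0, 0, -0.03], [0, 0, -0.08], [0, 0, -0.13], [0, 0, -0.18], [0, 0, -0.18], [0, 0, -0.18]], "turn": [[0, 0, 0], [0, 0, 0], [0, 0, 0], [0, 0, 0], [0, 0, 0], [0, 0, 0], [0, 0, 0], [0, 0, 0], [0, 0, 0], [0, 0, 0], [0, 0, 0], [0, 0, 0]], "claw": [-0.7, -0.4, 0.5, 1, 1, 1, 1, 1, 1, 1, 1, 1], "force": 50}}

```text
clock: 28.45
position: [0.5967, 0.212, 0.0836]
ee_rot: [-0.0, 0.258, 0.966, -0.0]
contact_force: [0.2, 0.2, -1.4]
width: 0.0588
gripper_force: 55.5
```

```bash
python3 go.py .52 .263 .12 179; python3 go.py .441 .315 .12 204.5; python3 - <<'E'
from meas import *
d=snap('side');W=cloud(d);print(rect(W,W[...,2]>0,(.6,.211),.08,.10,.15))
E
```

```text
shift [ 0.23   0.015 -0.091] turn [-0.    -0.    -0.962] t 28.45 pos [0.5967 0.212  0.0836] yaw 150.2 w 0.0588
shift [ 0.466  0.03  -0.091] turn [-0.    -0.    -1.812] t 28.45 pos [0.5967 0.212  0.0836] yaw 150.2 w 0.0588
[593.1, 221.6, 113.8, 108.2, 23.8, 115.9, 1576.0]
```

Emit:
{"name": "carry_out", "arguments": {"delta_pos": [[0.0, 0, -0.09], [0.05, 0, -0.09], [0.12, 0.01, -0.09], [0.2, 0.012, -0.09], [0.28, 0.02, -0.09], [0.36, 0.024, -0.09], [0.43, 0.03, -0.09], [0.466, 0.03, -0.09], [0.466, 0.03, -0.09], [0.466, 0.03, -0.09], [0.466, 0.03, -0.09]], "turn": [[0, 0, 0], [0, 0, -0.15], [0, 0, -0.3], [0, 0, -0.5], [0, 0, -0.7], [0, 0, -0.9], [0, 0, -0.962], [0, 0, -0.962], [0, 0, -0.962], [0, 0, -0.962], [0, 0, -0.962]], "claw": [1, 1, 1, 1, 1, 1, 1, 1, 1, 1, 1]}}

```text
clock: 29.6
position: [0.4426, 0.3147, 0.1195]
ee_rot: [0.0, 0.009, 1.0, -0.0]
contact_force: [0.7, 0.3, -1.8]
width: 0.0592
gripper_force: 55.4
```

```bash
python3 go.py .441 .315 .06 204.4
```

```text
shift [0.004 0.001 0.149] turn [-0.001  0.002 -0.848] t 29.6 pos [0.4426 0.3147 0.1195] yaw 178.9 w 0.0592
```

Emit:
{"name": "carry_out", "arguments": {"delta_pos": [[0.003, 0, 0], [0.003, 0, 0], [0.003, 0, 0], [0.003, 0, 0], [0.003, 0, 0.06], [0.003, 0, 0.13], [0.003, 0, 0.19], [0.003, 0, 0.22], [0.003, 0, 0.225], [0.003, 0, 0.225], [0.003, 0, 0.225]], "turn": [[0, 0, -0.2], [0, 0, -0.4], [0, 0, -0.6], [0, 0, -0.848], [0, 0, -0.848], [0, 0, -0.848], [0, 0, -0.848], [0, 0, -0.848], [0, 0, -0.848], [0, 0, -0.848], [0, 0, -0.848]], "claw": [1, 1, 1, 1, 1, 1, 1, 1, 1, 1, 1]}}

```text
clock: 30.7
position: [0.4413, 0.3157, 0.0307]
ee_rot: [0.001, -0.212, 0.977, 0.0]
contact_force: [0.3, -0.2, -1.8]
width: 0.059
gripper_force: 55.4
```

```bash
python3 go.py .441 .315 .017 204.4; python3 - <<'E'
from h import *
d=snap('side');p=proj(d,[.441,.315,.03]); cv2.imwrite('pics/p4.png',cv2.resize(d['image'][p[1]-75:p[1]+75,p[0]-90:p[0]+90],(720,600),interpolation=2)[:,:,::-1])
E
```

```text
shift [ 0.001 -0.001  0.034] turn [0.    0.005 0.001] t 30.7 pos [0.4413 0.3157 0.0307] yaw -155.6 w 0.059
```

View pics/p4.png

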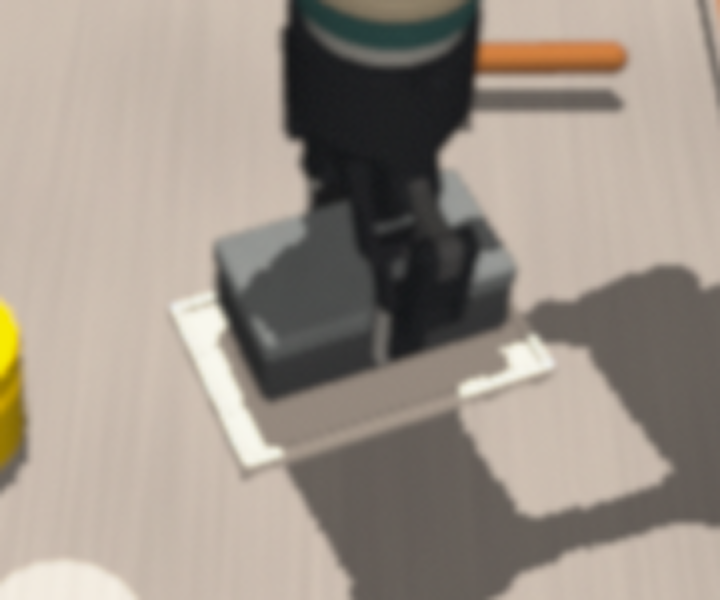

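The tin hangs aligned above the oblong dish (tin at (365,310) in the crop, dish corners at (175,305), (245,470) and (550,365)). I'm lowering it gently.

Emit:
{"name": "carry_out", "arguments": {"delta_pos": [[0, 0, 0.012], [0, 0, 0.02], [0, 0, 0.026], [0, 0, 0.03], [0, 0, 0.033], [0, 0, 0.035], [0, 0, 0.036], [0, 0, 0.036]], "turn": [[0, 0, 0], [0, 0, 0], [0, 0, 0], [0, 0, 0], [0, 0, 0], [0, 0, 0], [0, 0, 0], [0, 0, 0]], "claw": [1, 1, 1, 1, 1, 1, 1, 1]}}

```text
clock: 31.55
position: [0.44, 0.3153, 0.0156]
ee_rot: [0.0, -0.212, 0.977, -0.0]
contact_force: [-1.4, -0.6, 2.2]
width: 0.0593
gripper_force: 55.7
```

Emit:
{"name": "carry_out", "arguments": {"delta_pos": [[0, 0, 0], [0, 0, 0], [0, 0, 0], [0, 0, 0], [0, 0, 0], [0, 0, -0.05], [0, 0, -0.15], [0, 0, -0.25], [0, 0, -0.35], [0, 0, -0.45], [0, 0, -0.45], [0, 0, -0.45]], "turn": [[0, 0, 0], [0, 0, 0], [0, 0, 0], [0, 0, 0], [0, 0, 0], [0, 0, 0], [0, 0, 0], [0, 0, 0], [0, 0, 0], [0, 0, 0], [0, 0, 0], [0, 0, 0]], "claw": [-0.4, -0.6, -0.8, -1, -1, -1, -1, -1, -1, -1, -1, -1]}}

```text
clock: 32.75
position: [0.4404, 0.3155, 0.1962]
ee_rot: [0.001, -0.212, 0.977, 0.0]
contact_force: [-0.4, -0.4, -0.1]
width: 0.0853
gripper_force: 0.0
```

```bash
python3 - <<'E'
from meas import *
d=snap('side','s5side');W=cloud(d);al=W[...,2]>0
for n,p,z,r in(('stop',(.5845,-.222),(.035,.06),.04),('brush',(.5195,.007),(.042,.06),.05),('jar',(.424,-.2995),(.058,.075),.05),('tin',(.441,.315),(.04,.056),.09)): print(n,rect(W,al,p,r,*z))
for q in('scoop','scrub_brush'): print(q,manip.place_of('side',q)[:1])
E
```

```text
stop [585.3, -218.9, 31.1, 26.1, 71.3, 48.0, 101.0]
brush [520.1, 6.4, 44.7, 40.4, 77.2, 49.4, 260.0]
jar None
tin [440.9, 316.5, 116.9, 62.3, 24.6, 47.8, 2069.0]
scoop [{'point': [0.6828, -0.0153, 0.0016], 'score': 0.66}]
scrub_brush [{'point': [0.425, 0.1668, 0.0028], 'score': 0.89}]
```

View pics/s5side.png

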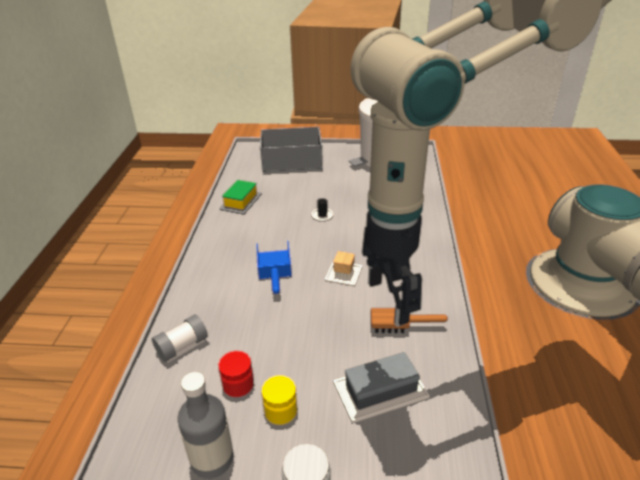

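The tin is flat in its dish at (380,380), and the stopper (322,208) and brush (344,263) are in place. The jar is hidden behind the arm but stood upright in its dish in the last picture, and nothing has gone near it since. The scoop and scrub brush have not moved.

```bash
python3 -c "
from rig import manip
print(manip.sign_off())"
```

```text
the job is handed in; nothing more can be done
None
```

The stack is down in the order asked, with the stopper, square brush, jar and tin each upright in its own dish, and the job was handed in at about 33 s of the 128 s. The arm hid the jar in the last picture, so its place comes from the picture after it was set down; the scoop and scrub brush have not moved.

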